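# Clear the can station for wiping down

## Task

Clear the can station on the worktop for wiping down: first stand every can that is at the station upright in the cardboard carton, while the three white dividers stay on their track. Then take all three dividers off the aluminium track by sliding them along it and off its uncapped end, and put them in the grey washing-up tub, any way up. Leave the other kitchen things where they are.

Things in the scene. Friction and masses are not known exactly. Their poses are not given: they have to be found in the camera images.
- rail: fixed aluminium T-track, 280 mm long (own y), 44 mm wide (x), 24 mm high; origin: centre of its underside. Undercut slot on top along its whole length: 14 mm between the 7 mm thick lips, cavity 34 mm wide and 11 mm high, floor 6 mm above the worktop. One end is capped, the other open; which one changes. A divider lifts free only when its centre is over 160 mm from the track's centre at the open end.
- end_cap: fixed black block, 48 mm (x) by 24 mm (y) by 34 mm high, that closes one end of the track, 152 mm from the track's centre at its +y or -y. The other end is open; only a bare steel plate 3 mm thick and 24 mm long lies on the worktop there and blocks nothing. Origin: centre of its underside.
- carton: open cardboard tray, fixed, outside 188 mm (own x) by 238 mm (own y), walls 4 mm thick and 30 mm high, floor 4 mm above the worktop; room for 4 cans as two by two. Origin: centre of its underside. Stands left or right of the station, within about 0.15 rad of square.
- tub: open grey plastic washing-up tub, fixed, outside 280 mm (own x) by 200 mm (own y) without its rims, walls 5 mm thick and 60 mm high, floor 5 mm above the worktop. Origin: centre of its underside. Stands on the other side of the station from the carton.
- divider0_c (a point): centre (37 mm above its underside) of a sliding divider, 74 mm tall, 0.1 to 0.21 kg. From below: foot 28 (x) by 40 (y) by 8 mm, captive under the lips; neck 9 by 36 mm; white fin 150 (x) by 6 mm (y), 24 to 52 mm up; square grip 24 by 24 mm, its top 22 mm clear above the fin. On the track it is 6 mm above the worktop, its y along the track, slides easily with 2 mm play; cans block the fin.
- divider1_c (a point): centre (37 mm above its underside) of a sliding divider, 74 mm tall, 0.1 to 0.21 kg. From below: foot 28 (x) by 40 (y) by 8 mm, captive under the lips; neck 9 by 36 mm; white fin 150 (x) by 6 mm (y), 24 to 52 mm up; square grip 24 by 24 mm, its top 22 mm clear above the fin. On the track it is 6 mm above the worktop, its y along the track, slides easily with 2 mm play; cans block the fin.
- divider2_c (a point): centre (37 mm above its underside) of a sliding divider, 74 mm tall, 0.1 to 0.21 kg. From below: foot 28 (x) by 40 (y) by 8 mm, captive under the lips; neck 9 by 36 mm; white fin 150 (x) by 6 mm (y), 24 to 52 mm up; square grip 24 by 24 mm, its top 22 mm clear above the fin. On the track it is 6 mm above the worktop, its y along the track, slides easily with 2 mm play; cans block the fin.
- can0_c (a point): centre (28 mm above its underside) of an upright ring-pull food can, steel with a dull red label, 62 mm across, 56 mm tall, 0.14 to 0.28 kg; its z points up. Starts on the worktop beside the track, 86 mm from its middle line, between or outside the dividers. Absent (None) in some starts; 3 or 4 of the six are present.
- can1_c (a point): centre (28 mm above its underside) of an upright ring-pull food can, steel with a dull red label, 62 mm across, 56 mm tall, 0.14 to 0.28 kg; its z points up. Starts on the worktop beside the track, 86 mm from its middle line, between or outside the dividers. Absent (None) in some starts; 3 or 4 of the six are present.
- can2_c (a point): centre (28 mm above its underside) of an upright ring-pull food can, steel with a dull red label, 62 mm across, 56 mm tall, 0.14 to 0.28 kg; its z points up. Starts on the worktop beside the track, 86 mm from its middle line, between or outside the dividers. Absent (None) in some starts; 3 or 4 of the six are present.
- can3_c (a point): centre (28 mm above its underside) of an upright ring-pull food can, steel with a dull red label, 62 mm across, 56 mm tall, 0.14 to 0.28 kg; its z points up. Starts on the worktop beside the track, 86 mm from its middle line, between or outside the dividers. Absent (None) in some starts; 3 or 4 of the six are present.
- can4_c (a point): centre (28 mm above its underside) of an upright ring-pull food can, steel with a dull red label, 62 mm across, 56 mm tall, 0.14 to 0.28 kg; its z points up. Starts on the worktop beside the track, 86 mm from its middle line, between or outside the dividers. Absent (None) in some starts; 3 or 4 of the six are present.
- can5_c (a point): centre (28 mm above its underside) of an upright ring-pull food can, steel with a dull red label, 62 mm across, 56 mm tall, 0.14 to 0.28 kg; its z points up. Starts on the worktop beside the track, 86 mm from its middle line, between or outside the dividers. Absent (None) in some starts; 3 or 4 of the six are present.
- bowl: small white salt bowl, 56 mm across, 34 mm high, beyond the station, loose, not part of the job: do not move it. Origin: centre of its underside unless said.
- mug: blue mug, 76 mm across, 90 mm high, its handle reaching about 30 mm out at its own +y, beyond the station, loose, not part of the job: do not move it. Origin: centre of its underside unless said.
- preserve: amber glass jar, 64 mm across, 90 mm high, beyond the station, loose, not part of the job: do not move it. Origin: centre of its underside unless said.
- spoon: wooden spoon 240 mm long lying on the worktop beyond the station, loose, not part of the job: do not move it. Origin: centre of its underside unless said.

How it is judged (in metres and radians):
On the way, in this order (a step that is already met when the one before it is completed fails the run):
1. every can of the station stands upright in the carton while all three dividers are still on the track (x of can0_c in the frame of carton between -0.075 and 0.075 m and y of can0_c in the frame of carton between -0.1 and 0.1 m and z of each of can0_c, can1_c, can2_c, can3_c, can4_c, can5_c in the frame of carton below 0.044 m and angle between each of can0_c, can1_c, can2_c, can3_c, can4_c, can5_c's own z axis and vertical below 0.2 rad and x of can1_c in the frame of carton between -0.075 and 0.075 m and y of can1_c in the frame of carton between -0.1 and 0.1 m and x of can2_c in the frame of carton between -0.075 and 0.075 m and y of can2_c in the frame of carton between -0.1 and 0.1 m and x of can3_c in the frame of carton between -0.075 and 0.075 m and y of can3_c in the frame of carton between -0.1 and 0.1 m and x of can4_c in the frame of carton between -0.075 and 0.075 m and y of can4_c in the frame of carton between -0.1 and 0.1 m and x of can5_c in the frame of carton between -0.075 and 0.075 m and y of can5_c in the frame of carton between -0.1 and 0.1 m and x of divider0_c in the frame of rail between -0.02 and 0.02 m and y of divider0_c in the frame of rail between -0.16 and 0.16 m and z of each of divider0_c, divider1_c, divider2_c in the frame of rail below 0.065 m and x of divider1_c in the frame of rail between -0.02 and 0.02 m and y of divider1_c in the frame of rail between -0.16 and 0.16 m and x of divider2_c in the frame of rail between -0.02 and 0.02 m and y of divider2_c in the frame of rail between -0.16 and 0.16 m), for 0.2 s.
2. all three dividers lie or stand in the tub (x of divider0_c in the frame of tub between -0.135 and 0.135 m and y of divider0_c in the frame of tub between -0.095 and 0.095 m and z of each of divider0_c, divider1_c, divider2_c in the frame of tub below 0.08 m and x of divider1_c in the frame of tub between -0.135 and 0.135 m and y of divider1_c in the frame of tub between -0.095 and 0.095 m and x of divider2_c in the frame of tub between -0.135 and 0.135 m and y of divider2_c in the frame of tub between -0.095 and 0.095 m), for 0.2 s.
At the end, for the whole second after the job is handed in: Every can present stands upright (within 0.2 rad) on the carton's floor, centre within 75 mm (x) and 100 mm (y) of the carton's centre; all three dividers are inside the tub (centre within 135 mm by 95 mm of its centre and less than 80 mm above its underside); all released and at rest (all of step 2 and x of can0_c in the frame of carton between -0.075 and 0.075 m and y of can0_c in the frame of carton between -0.1 and 0.1 m and z of each of can0_c, can1_c, can2_c, can3_c, can4_c, can5_c in the frame of carton below 0.044 m and angle between each of can0_c, can1_c, can2_c, can3_c, can4_c, can5_c's own z axis and vertical below 0.2 rad and x of can1_c in the frame of carton between -0.075 and 0.075 m and y of can1_c in the frame of carton between -0.1 and 0.1 m and x of can2_c in the frame of carton between -0.075 and 0.075 m and y of can2_c in the frame of carton between -0.1 and 0.1 m and x of can3_c in the frame of carton between -0.075 and 0.075 m and y of can3_c in the frame of carton between -0.1 and 0.1 m and x of can4_c in the frame of carton between -0.075 and 0.075 m and y of can4_c in the frame of carton between -0.1 and 0.1 m and x of can5_c in the frame of carton between -0.075 and 0.075 m and y of can5_c in the frame of carton between -0.1 and 0.1 m and linear speed of each of can0, can1, can2, can3, can4, can5, divider0, divider1, divider2 below 0.03 m/s); the robot touches nothing.
It fails at once if the bowl is pushed more than 30 mm out of place (distance of bowl from where it was at the start of the episode above 0.03 m).
It fails at once if the mug is pushed more than 30 mm out of place (distance of mug from where it was at the start of the episode above 0.03 m).
It fails at once if the preserve is pushed more than 30 mm out of place (distance of preserve from where it was at the start of the episode above 0.03 m).
It fails at once if the spoon is pushed more than 30 mm out of place (distance of spoon from where it was at the start of the episode above 0.03 m).
Of can0, can1, can2, can3, can4, can5 only 3 to 4 are there at a start; the rules pass over those that are not, and their reading is None.
At some moment in a run one of can0, can1, can2, can3, can4, can5 may be knocked a few centimetres aside while the robot is not near it.
Once in a run the grip may slacken for a moment while it holds something.
It also fails if it takes over 208 s, if anything falls off the work surface, if the arm or the gripper's body presses on something with over 40 N, if the wrist force passes 120 N, or if a joint passes its speed limit or range.

## Robot

A 6-joint arm with a two-finger parallel gripper is mounted at the origin on the work surface. World frame = base frame: x ahead of the robot, y to its left, z up, the work surface at z = 0. Lengths are in m, angles in degrees, forces in N, time in s.
With the tool pointing down it reaches from about 0.35 to 0.875 m from the base axis. Payload 4.2 kg.
Tool frame: the origin (TCP) lies where the fingers leave the gripper's body, on its centre line; the fingertips stand 70 mm ahead of it and the grasp point (between the pads) lies 51 mm ahead of it; z points along the fingers, y is the direction in which the jaws open and shut (so a half turn about z gives the same grasp; the last joint's range is limited). The gripper opens to 87 mm and grips with 3 to 60 N. Pads are 19 mm wide; open, the fingers measure 117 mm over their backs; the gripper's body (75 mm by 190 mm) begins 51 mm behind the grasp point.
Start: joints at [-58.35, 22.042, 0.453, 0, -68.411, -14.817], TCP at [0.181, -0.598, 0.292] pointing down, gripper open.
Joint ranges: [-179.83, 179.83], [-69.29, 118.12], [-61.27, 80.66], [-181.25, 117.63], [-171.15, -9.14], [-177.46, 177.46]. Speed limits (degrees/s): [159.86, 159.86, 180, 180, 180, 180].

## Interface

Orientations are given as a 3x3 rotation matrix whose columns are the frame's x, y, z axes.
In Python, from station import sense, capture, camera_model, finish_job gives the robot as it stands.
- The arm moves only by the shell command python3 -m inch 'ROWS'. ROWS is JSON, a list of rows, each an object with "hand": the closure, from 0 (fully open) to 1 (shut); "slide": the shift along the world's x, y, z in cm, a list of three; "yaw": the turn about the world's z in rad. A call has 1 to 10 rows; each row is the pose to reach, as a shift and turn from the pose commanded when the call began; what a row does not reach only later rows make up. A row lasts 1/8 s, in which the tool goes at most 62.5 mm and 10.7 degrees, less where a joint would pass 70% of its speed; a pose out of reach is approached as far as the arm can. A call with a gripper value outside its range is refused whole. The fingers move at their own pace and stop on an object; the grip force is fixed at half the most. Time passes only in rows, so rows that repeat a pose let the fingers close. It gives the time, the measured TCP pose, the force and the opening at its end, in the units of the state.
- sense(): the state, without advancing time (a new reading comes with each control period).
- capture(name): name is "scene" or "top" or "wrist"; returns the picture (400x640x3 uint8, blue, green, red); there is no depth.
- camera_model(name): a dict with "mtx" (3x3 intrinsics, pixels), "k1" (the pictures are not rectified: a ray, as slopes to the right and down, at radius r is drawn at 1 + k1 r^2 times it, then the intrinsics apply), "xyz" and "orientation" of the camera in the world; the wrist camera has in their place "tool_from_camera" (4x4, takes a point from camera to tool coordinates, whose origin is the TCP and whose axes are the flange's). Camera axes: x right, y up, looking along -z (the intrinsics and any distortion apply to the point x, -y, -z); pixel columns grow to the right and rows downward; lengths in m; the calibration is good to about 2 mm. A picture is of the moment at which its call begins: read the wrist's pose just before it. camera_model takes no time and is no camera call.
- finish_job(): hands the job in, once; it reports no verdict.
The state is a dict: "time_s": time; "joints": joint angles; "joint_velocities": joint speeds; "effort": joint torques, N m; "tcp_pos": TCP position; "ee_rot": TCP orientation; "wrist_force": force on the tool from outside, world axes, zero at the start; "moment": the same for the moment, N m; "gripper_width": opening from 0.0 (shut) to 1.0 (fully open).
Only numpy, scipy, OpenCV 4.12 (cv2) and the standard library are available. Lean on these libraries where they do the work, as an engineer would, in place of code of your own. Each camera call takes 0.05 s, during which the arm holds its last target. There are 200 camera calls.

## Working session

There is one attempt and no reset: what is moved stays moved. The work goes in short steps, Python scripts to look and compute and a shell command to move; the robot and the scene stay as the last step left them, time stands still between calls to the robot, and variables do not carry over. Pictures are saved under pics/ and viewed, about 12 in all and at most 16, crops included, and the job is handed in when it is done.

```bash
ls; mkdir -p pics; python3 - <<'E'
from station import *
import cv2,numpy as np
for n in("scene","top"):
    cv2.imwrite(f"pics/{n}0.png",capture(n)); m=camera_model(n); print(n,m)
print(camera_model("wrist")); print(sense())
E
```

```text
pics
scene {'mtx': array([[497.93984744,   0.        , 320.25906426],
       [  0.        , 497.93984744, 196.50241083],
       [  0.        ,   0.        ,   1.        ]]), 'k1': -0.08960507098150927, 'xyz': array([1.11634942, 0.47008188, 0.95092017]), 'orientation': array([[-0.69902269, -0.55584627,  0.44989133],
       [ 0.71494643, -0.55624954,  0.42360128],
       [ 0.01479466,  0.61775511,  0.78623136]])}
top {'mtx': array([[372.51852534,   0.        , 316.17092195],
       [  0.        , 372.51852534, 195.56341015],
       [  0.        ,   0.        ,   1.        ]]), 'k1': -0.07538503904152227, 'xyz': array([ 0.55188765, -0.00913308,  1.07079954]), 'orientation': array([[ 0.01068897,  0.99769043, -0.06707874],
       [-0.99986922,  0.00984991, -0.01282679],
       [-0.01213644,  0.06720708,  0.99766523]])}
{'mtx': array([[337.92643051,   0.        , 316.68514603],
       [  0.        , 337.92643051, 207.65151218],
       [  0.        ,   0.        ,   1.        ]]), 'k1': -0.06872029550238436, 'tool_from_camera': array([[-7.97502501e-04,  9.61517257e-01,  2.74743386e-01,
    
[... 373 characters left out ...]
9e-02,
       -6.84120212e+01, -1.48168843e+01]), 'joint_velocities': array([ 0.06291215, -0.03665507,  0.19450475,  0.11371441, -0.1066607 ,
        0.00645592]), 'effort': array([-2.30149763e-04, -3.91690421e+01,  1.87935269e+01,  4.23189327e+00,
        1.34459976e-02, -7.10994595e-05]), 'tcp_pos': array([ 0.18089481, -0.59783356,  0.2912721 ]), 'ee_rot': array([[-9.57203381e-01, -2.89415369e-01, -6.57222819e-04],
       [-2.89416100e-01,  9.57201595e-01,  1.85151197e-03],
       [ 9.32387107e-05,  1.96248438e-03, -9.99998070e-01]]), 'wrist_force': array([-0.17764295, -0.46441228,  0.31040978]), 'moment': array([-0.00764449,  0.00362273, -0.02213677]), 'gripper_width': 0.9999504872362913}
```

View pics/top0.png

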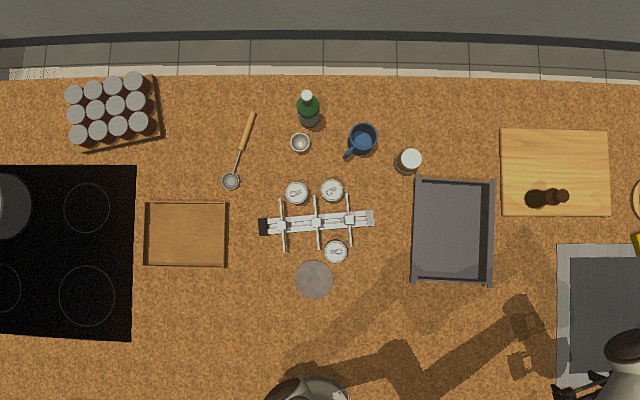

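View pics/scene0.png

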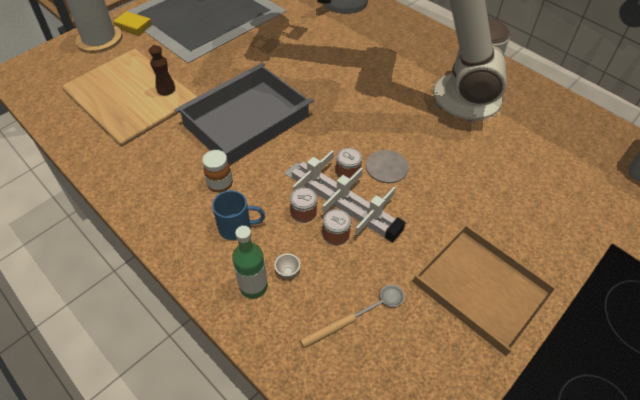

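Top view: cans at about (297,193), (332,190) and (336,251); track from the black cap at (264,227) to its open end at (374,218); carton at (186,234), tub at (453,230). The scene view agrees: three cans, no others.

```bash
cat > h.py <<'E'
from station import *
import cv2,numpy as np
def cam(n):
    m=camera_model(n)
    if n=="wrist":
        s=sense(); T=m["tool_from_camera"]; R=s["ee_rot"]
        return m,R@T[:3,:3],s["tcp_pos"]+R@T[:3,3]
    return m,np.array(m["orientation"]),np.array(m["xyz"])
def ray(px,c):
    m,R,o=c; K=m["mtx"]
    d=cv2.undistortPoints(np.array(px,float).reshape(-1,1,2),K,np.array([m["k1"],0,0,0,0.]))[:,0]
    return np.c_[d[:,0],-d[:,1],-np.ones(len(d))]@R.T,o
def plane(px,z,c):
    v,o=ray(px,c); t=(z-o[2])/v[:,2]; return (o+t[:,None]*v)[:,:2]
def proj(P,c):
    m,R,o=c; q=(np.array(P,float).reshape(-1,3)-o)@R; q=q*[1,-1,-1]
    return cv2.projectPoints(q.reshape(-1,1,3),np.zeros(3),np.zeros(3),m["mtx"],np.array([m["k1"],0,0,0,0.]))[0][:,0]
E
python3 - <<'E'
from h import *
c=cam("top"); im=cv2.imread("pics/top0.png"); hsv=cv2.cvtColor(im,cv2.COLOR_BGR2HSV)
print("cans",plane([(297,193),(332,190),(336,251)],.056,c))
print("cap,end",plane([(264,227),(374,218)],.024,c))
print("grips",plane([(282,225),(317,222),(350,219)],.080,c))
print("carton rim corners",plane([(145,202),(228,201),(227,267),(144,265)],.030,c))
print("tub rim corners",plane([(415,176),(494,180),(491,286),(411,280)],.060,c))
print("obst",plane([(300,143),(362,140),(410,160),(231,181),(314,279)],.05,c))
big=cv2.resize(im[165:300,240:390],None,fx=5,fy=4.4*5/4.4,interpolation=cv2.INTER_CUBIC)
big=cv2.resize(im[175:290,250:390],None,fx=5,fy=5,interpolation=cv2.INTER_CUBIC); cv2.imwrite("pics/crop.png",big)
E
```

```text
cans [[ 0.62662497  0.05640502]
 [ 0.63577985 -0.03917384]
 [ 0.47026317 -0.05136764]]
cap,end [[ 0.53225433  0.15004173]
 [ 0.56077933 -0.15861248]]
grips [[ 0.53920115  0.09358621]
 [ 0.54820335  0.00065305]
 [ 0.55704793 -0.0868532 ]]
carton rim corners [[0.59858165 0.49366046]
 [0.60406005 0.25254584]
 [0.41947049 0.25113954]
 [0.41968479 0.49043675]]
tub rim corners [[ 0.67616026 -0.26595481]
 [ 0.66776363 -0.4866873 ]
 [ 0.37804795 -0.47425189]
 [ 0.39437098 -0.25408036]]
obst [[ 0.76648211  0.05049869]
 [ 0.77649236 -0.12168553]
 [ 0.72186504 -0.25499144]
 [ 0.65866407  0.24061159]
 [ 0.39332871  0.00745989]]
```

View pics/crop.png

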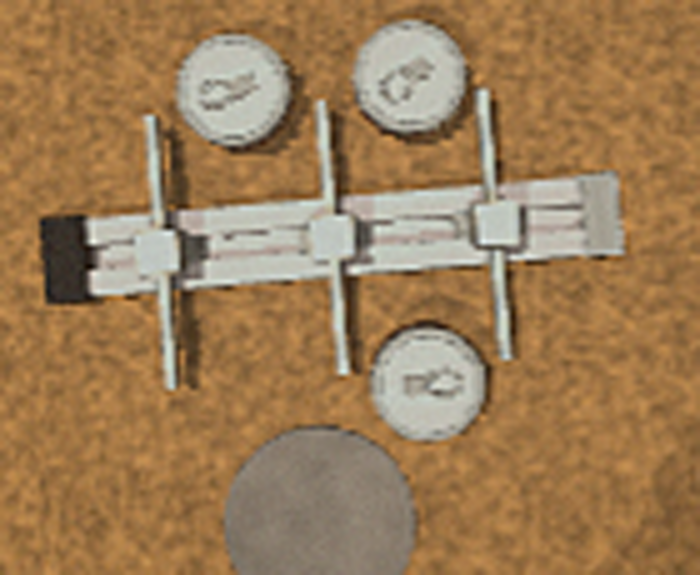

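The crop shows three cans, three dividers at track positions of about +91, 0 and -89 mm, the cap at the +y end and the steel plate at the -y end. I'll move above the near can with the jaws across the track and look from the wrist.

```bash
python3 -m inch '[{"hand":0.1,"slide":[28.9,54.7,0],"yaw":1.37},{"hand":0.1,"slide":[28.9,54.7,0],"yaw":1.37},{"hand":0.1,"slide":[28.9,54.7,0],"yaw":1.37},{"hand":0.1,"slide":[28.9,54.7,0],"yaw":1.37},{"hand":0.1,"slide":[28.9,54.7,0],"yaw":1.37},{"hand":0.1,"slide":[28.9,54.7,0],"yaw":1.37},{"hand":0.1,"slide":[28.9,54.7,0],"yaw":1.37},{"hand":0.1,"slide":[28.9,54.7,0],"yaw":1.37},{"hand":0.1,"slide":[28.9,54.7,0],"yaw":1.37},{"hand":0.1,"slide":[28.9,54.7,0],"yaw":1.37}]'
python3 -m inch '[{"hand":0.1,"slide":[0,0,0],"yaw":0},{"hand":0.1,"slide":[0,0,0],"yaw":0},{"hand":0.1,"slide":[0,0,0],"yaw":0},{"hand":0.1,"slide":[0,0,0],"yaw":0}]'
python3 - <<'E'
from h import *
c=cam("wrist"); im=capture("wrist"); cv2.imwrite("pics/w0.png",im)
s=sense(); y=s["ee_rot"][:,1]; print(s["time_s"],s["tcp_pos"],np.degrees(np.arctan2(y[1],y[0])))
print(proj([(.47,-.051,.056),(.627,.056,.056),(.636,-.039,.056),(.5486,0,.08),(.557,-.087,.08)],c))
E
```

```text
time_s: 1.35
tcp_pos: [0.4704, -0.049, 0.2922]
ee_rot: [[0.094, -0.996, -0.0], [-0.996, -0.094, 0.0], [-0.0, 0.0, -1.0]]
wrist_force: [0.2, -1.0, 0.0]
gripper_width: 0.9
time_s: 1.85
tcp_pos: [0.4696, -0.0522, 0.2923]
ee_rot: [[0.091, -0.996, 0.0], [-0.996, -0.091, 0.0], [-0.0, -0.0, -1.0]]
wrist_force: [-0.4, 0.8, 0.7]
gripper_width: 0.9
1.9 [ 0.46963983 -0.05208715  0.29237588] -174.76858254494223
[[316.18132751 191.46116523]
 [164.1623567  274.22783655]
 [151.85376278 188.83285561]
 [230.74125177 241.11578615]
 [223.52879311 150.38902021]]
```

View pics/w0.png

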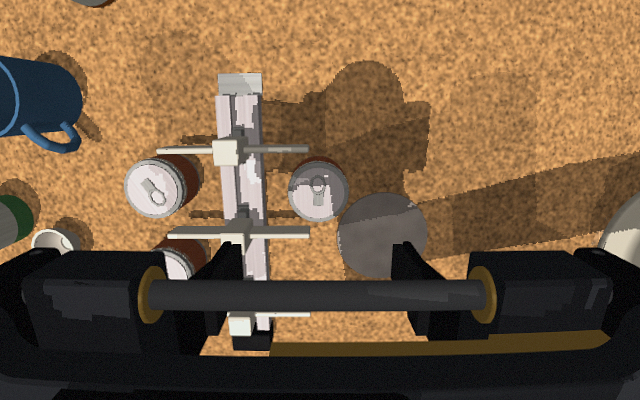

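Wrist view: near can top at (318,188), far can at (155,190), grips at (226,152) and (238,234), all within about 3 mm of the top-view values. Picking the near can.

```bash
python3 -m inch '[{"hand":0.1,"slide":[-0.1,-0.1,-6],"yaw":0},{"hand":0.1,"slide":[-0.1,-0.1,-12],"yaw":0},{"hand":0.1,"slide":[-0.1,-0.1,-17],"yaw":0},{"hand":0.1,"slide":[-0.1,-0.1,-19.7],"yaw":0},{"hand":0.1,"slide":[-0.1,-0.1,-19.7],"yaw":0},{"hand":1,"slide":[-0.1,-0.1,-19.7],"yaw":0},{"hand":1,"slide":[-0.1,-0.1,-19.7],"yaw":0},{"hand":1,"slide":[-0.1,-0.1,-19.7],"yaw":0},{"hand":1,"slide":[-0.1,-0.1,-19.7],"yaw":0},{"hand":1,"slide":[-0.1,-0.1,-19.7],"yaw":0}]'
python3 -m inch '[{"hand":1,"slide":[0,0,0],"yaw":0},{"hand":1,"slide":[0,0,5],"yaw":0},{"hand":1,"slide":[0,0,10],"yaw":0},{"hand":1,"slide":[0,0,12],"yaw":0},{"hand":1,"slide":[0,0,12],"yaw":0}]'
```

```text
time_s: 3.15
tcp_pos: [0.4694, -0.0521, 0.0966]
ee_rot: [[0.093, -0.996, 0.002], [-0.996, -0.093, 0.0], [0.0, -0.002, -1.0]]
wrist_force: [-2.0, -0.5, 7.5]
gripper_width: 0.701
time_s: 3.78
tcp_pos: [0.4696, -0.052, 0.2169]
ee_rot: [[0.093, -0.996, 0.005], [-0.996, -0.093, 0.001], [-0.001, -0.005, -1.0]]
wrist_force: [-0.2, -0.0, -1.6]
gripper_width: 0.7
```

```bash
python3 -m inch '[{"hand":1,"slide":[4,49.6,0],"yaw":0},{"hand":1,"slide":[4,49.6,0],"yaw":0},{"hand":1,"slide":[4,49.6,0],"yaw":0},{"hand":1,"slide":[4,49.6,0],"yaw":0},{"hand":1,"slide":[4,49.6,0],"yaw":0},{"hand":1,"slide":[4,49.6,0],"yaw":0},{"hand":1,"slide":[4,49.6,0],"yaw":0},{"hand":1,"slide":[4,49.6,0],"yaw":0},{"hand":1,"slide":[4,49.6,0],"yaw":0},{"hand":1,"slide":[4,49.6,0],"yaw":0}]'
python3 -m inch '[{"hand":1,"slide":[0,0,0],"yaw":0},{"hand":1,"slide":[0,0,0],"yaw":0},{"hand":1,"slide":[0,0,0],"yaw":0}]'
python3 - <<'E'
from h import *
c=cam("wrist"); im=capture("wrist"); cv2.imwrite("pics/w1.png",im)
s=sense();print(s["tcp_pos"])
cv2.imwrite("pics/t1.png",capture("top"))
E
```

```text
time_s: 5.03
tcp_pos: [0.5082, 0.4431, 0.2127]
ee_rot: [[0.093, -0.996, -0.003], [-0.996, -0.093, -0.003], [0.003, 0.003, -1.0]]
wrist_force: [0.2, 0.3, -0.7]
gripper_width: 0.705
time_s: 5.4
tcp_pos: [0.5092, 0.4431, 0.2157]
ee_rot: [[0.092, -0.996, 0.0], [-0.996, -0.092, 0.0], [-0.0, -0.0, -1.0]]
wrist_force: [-0.2, 1.2, -1.5]
gripper_width: 0.705
[0.50918245 0.44321983 0.21569781]
```

View pics/t1.png

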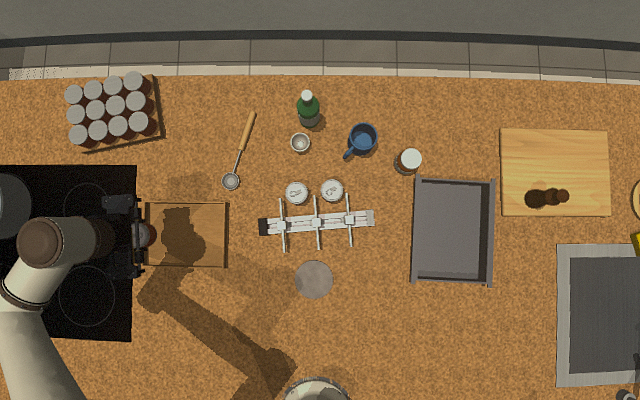

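The top view shows two cans left at the station, unmoved at (297,193) and (332,190), and the held can over the carton's left end. Lowering and releasing.

```bash
python3 -m inch '[{"hand":1,"slide":[0,0,-5],"yaw":0},{"hand":1,"slide":[0,0,-9],"yaw":0},{"hand":1,"slide":[0,0,-11],"yaw":0},{"hand":1,"slide":[0,0,-11.4],"yaw":0},{"hand":1,"slide":[0,0,-11.4],"yaw":0},{"hand":1,"slide":[0,0,-11.4],"yaw":0}]'
python3 -m inch '[{"hand":0.15,"slide":[0,0,0],"yaw":0},{"hand":0.15,"slide":[0,0,0],"yaw":0},{"hand":0.15,"slide":[0,0,0],"yaw":0},{"hand":0.15,"slide":[0,0,2],"yaw":0},{"hand":0.15,"slide":[0,0,7],"yaw":0},{"hand":0.15,"slide":[0,0,12],"yaw":0},{"hand":0.15,"slide":[0,0,12],"yaw":0}]'
```

```text
time_s: 6.25
tcp_pos: [0.5095, 0.4443, 0.1025]
ee_rot: [[0.093, -0.996, 0.001], [-0.996, -0.093, 0.002], [-0.002, -0.002, -1.0]]
wrist_force: [-0.5, 0.9, -1.3]
gripper_width: 0.708
time_s: 7.12
tcp_pos: [0.5106, 0.4455, 0.2273]
ee_rot: [[0.094, -0.996, 0.008], [-0.996, -0.094, 0.008], [-0.008, -0.009, -1.0]]
wrist_force: [0.7, 0.2, -0.3]
gripper_width: 0.847
```

```bash
python3 -m inch '[{"hand":0.1,"slide":[3,-6,5],"yaw":0},{"hand":0.1,"slide":[11.5,-38.7,7],"yaw":0},{"hand":0.1,"slide":[11.5,-38.7,7],"yaw":0},{"hand":0.1,"slide":[11.5,-38.7,7],"yaw":0},{"hand":0.1,"slide":[11.5,-38.7,7],"yaw":0},{"hand":0.1,"slide":[11.5,-38.7,7],"yaw":0},{"hand":0.1,"slide":[11.5,-38.7,7],"yaw":0},{"hand":0.1,"slide":[11.5,-38.7,7],"yaw":0},{"hand":0.1,"slide":[11.5,-38.7,7],"yaw":0},{"hand":0.1,"slide":[11.5,-38.7,7],"yaw":0}]'
cat > see.py <<'E'
import sys
from h import *
c=cam("wrist"); im=capture("wrist"); cv2.imwrite(f"pics/{sys.argv[1]}.png",im)
s=sense();print(s["tcp_pos"])
g=cv2.medianBlur(cv2.cvtColor(im,cv2.COLOR_BGR2GRAY),3)
z=.056; r=c[0]["mtx"][0,0]*.031/(c[2][2]-z); print("r",r)
k=cv2.HoughCircles(g,cv2.HOUGH_GRADIENT_ALT,1,30,param1=150,param2=.6,minRadius=int(r*.8),maxRadius=int(r*1.15))
if k is not None:
    for q in k[0]: print(q,plane([q[:2]],z,c))
E
python3 see.py w2
```

```text
time_s: 8.38
tcp_pos: [0.6237, 0.058, 0.2908]
ee_rot: [[0.094, -0.996, -0.001], [-0.996, -0.094, -0.0], [-0.0, 0.001, -1.0]]
wrist_force: [-0.1, 0.4, -0.3]
gripper_width: 0.903
[0.62372577 0.05809893 0.29092563]
r 32.027178253187365
[312.        89.        31.180845] [[ 0.63683911 -0.03749964]]
[313.       191.        29.554924] [[0.62713387 0.05861429]]
[ 61.       149.        31.323233] [[0.88256587 0.03845294]]
[105.      140.       30.48402] [[0.83507235 0.02604792]]
[173.      170.       27.30456] [[0.76687534 0.05011043]]
```

View pics/w2.png

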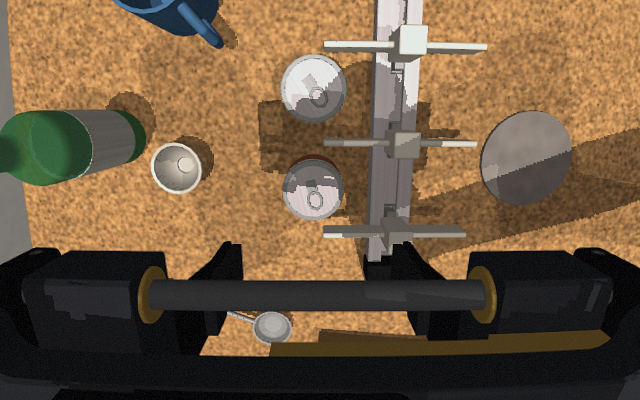

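Wrist view: cans at (312,89) and (313,191), so (0.637,-0.038) and (0.627,0.058). All three dividers are in place, and the bowl at (176,168) is well clear.

```bash
python3 -m inch '[{"hand":0.1,"slide":[0.2,0.1,-6],"yaw":0},{"hand":0.1,"slide":[0.2,0.1,-12],"yaw":0},{"hand":0.1,"slide":[0.2,0.1,-17],"yaw":0},{"hand":0.1,"slide":[0.2,0.1,-19.6],"yaw":0},{"hand":0.1,"slide":[0.2,0.1,-19.6],"yaw":0},{"hand":1,"slide":[0.2,0.1,-19.6],"yaw":0},{"hand":1,"slide":[0.2,0.1,-19.6],"yaw":0},{"hand":1,"slide":[0.2,0.1,-19.6],"yaw":0},{"hand":1,"slide":[0.2,0.1,-19.6],"yaw":0},{"hand":1,"slide":[0.2,0.1,-19.6],"yaw":0}]'
python3 -m inch '[{"hand":1,"slide":[0,0,0],"yaw":0},{"hand":1,"slide":[0,0,5],"yaw":0},{"hand":1,"slide":[0,0,10],"yaw":0},{"hand":1,"slide":[0,0,12],"yaw":0},{"hand":1,"slide":[0,0,12],"yaw":0}]'
```

```text
time_s: 9.68
tcp_pos: [0.627, 0.0583, 0.0971]
ee_rot: [[0.093, -0.996, 0.003], [-0.996, -0.093, 0.001], [-0.001, -0.003, -1.0]]
wrist_force: [-0.3, 1.6, 6.0]
gripper_width: 0.706
time_s: 10.3
tcp_pos: [0.6261, 0.0578, 0.2165]
ee_rot: [[0.092, -0.996, 0.002], [-0.996, -0.092, 0.001], [-0.001, -0.002, -1.0]]
wrist_force: [0.1, 0.3, -2.5]
gripper_width: 0.702
```

```bash
python3 -m inch '[{"hand":1,"slide":[-11.7,31.4,0],"yaw":0},{"hand":1,"slide":[-11.7,31.4,0],"yaw":0},{"hand":1,"slide":[-11.7,31.4,0],"yaw":0},{"hand":1,"slide":[-11.7,31.4,0],"yaw":0},{"hand":1,"slide":[-11.7,31.4,0],"yaw":0},{"hand":1,"slide":[-11.7,31.4,0],"yaw":0},{"hand":1,"slide":[-11.7,31.4,0],"yaw":0},{"hand":1,"slide":[-11.7,31.4,0],"yaw":0},{"hand":1,"slide":[-11.7,31.4,0],"yaw":0},{"hand":1,"slide":[-11.7,31.4,0],"yaw":0}]'
python3 -m inch '[{"hand":1,"slide":[0,0,0],"yaw":0},{"hand":1,"slide":[0,0,-5],"yaw":0},{"hand":1,"slide":[0,0,-9],"yaw":0},{"hand":1,"slide":[0,0,-11],"yaw":0},{"hand":1,"slide":[0,0,-11.4],"yaw":0},{"hand":1,"slide":[0,0,-11.4],"yaw":0},{"hand":1,"slide":[0,0,-11.4],"yaw":0}]'
```

```text
time_s: 11.55
tcp_pos: [0.5095, 0.3707, 0.2153]
ee_rot: [[0.091, -0.996, -0.0], [-0.996, -0.091, -0.0], [0.0, 0.0, -1.0]]
wrist_force: [-0.1, 0.3, -1.6]
gripper_width: 0.707
time_s: 12.42
tcp_pos: [0.5095, 0.3723, 0.1024]
ee_rot: [[0.093, -0.996, 0.002], [-0.996, -0.093, 0.002], [-0.002, -0.002, -1.0]]
wrist_force: [0.1, -0.3, -2.2]
gripper_width: 0.705
```

Release, rise, then go straight over the third can at (0.636,-0.038).

```bash
python3 -m inch '[{"hand":0.15,"slide":[0,0,0],"yaw":0},{"hand":0.15,"slide":[0,0,0],"yaw":0},{"hand":0.15,"slide":[0,0,0],"yaw":0},{"hand":0.15,"slide":[0,0,2],"yaw":0},{"hand":0.15,"slide":[0,0,7],"yaw":0},{"hand":0.15,"slide":[0,0,13],"yaw":0},{"hand":0.15,"slide":[0,0,19],"yaw":0},{"hand":0.15,"slide":[0,0,19],"yaw":0}]'
python3 -m inch '[{"hand":0.1,"slide":[12.6,-41,0],"yaw":0},{"hand":0.1,"slide":[12.6,-41,0],"yaw":0},{"hand":0.1,"slide":[12.6,-41,0],"yaw":0},{"hand":0.1,"slide":[12.6,-41,0],"yaw":0},{"hand":0.1,"slide":[12.6,-41,0],"yaw":0},{"hand":0.1,"slide":[12.6,-41,0],"yaw":0},{"hand":0.1,"slide":[12.6,-41,0],"yaw":0},{"hand":0.1,"slide":[12.6,-41,0],"yaw":0},{"hand":0.1,"slide":[12.6,-41,0],"yaw":0},{"hand":0.1,"slide":[12.6,-41,0],"yaw":0}]'
python3 see.py w3
```

```text
time_s: 13.42
tcp_pos: [0.5107, 0.3732, 0.2984]
ee_rot: [[0.094, -0.996, 0.01], [-0.996, -0.094, 0.009], [-0.008, -0.011, -1.0]]
wrist_force: [-0.5, 0.6, -1.4]
gripper_width: 0.85
time_s: 14.68
tcp_pos: [0.6347, -0.0369, 0.2911]
ee_rot: [[0.095, -0.996, -0.0], [-0.996, -0.095, 0.0], [-0.0, 0.0, -1.0]]
wrist_force: [-0.3, 0.2, -0.4]
gripper_width: 0.899
[ 0.63478224 -0.03681959  0.29126292]
r 31.99669175605488
[316.       189.        28.245852] [[ 0.63553992 -0.03844572]]
[130.       219.        28.979567] [[0.82524764 0.01105716]]
[370.       182.        31.202911] [[ 0.5830601  -0.05053432]]
[191.       246.        30.551384] [[0.76086583 0.03485508]]
[ 78.       252.        31.971472] [[0.88734987 0.05506234]]
```

```bash
python3 -m inch '[{"hand":0.1,"slide":[0,-0.05,-6],"yaw":0},{"hand":0.1,"slide":[0,-0.05,-12],"yaw":0},{"hand":0.1,"slide":[0,-0.05,-17],"yaw":0},{"hand":0.1,"slide":[0,-0.05,-19.6],"yaw":0},{"hand":0.1,"slide":[0,-0.05,-19.6],"yaw":0},{"hand":1,"slide":[0,-0.05,-19.6],"yaw":0},{"hand":1,"slide":[0,-0.05,-19.6],"yaw":0},{"hand":1,"slide":[0,-0.05,-19.6],"yaw":0},{"hand":1,"slide":[0,-0.05,-19.6],"yaw":0},{"hand":1,"slide":[0,-0.05,-19.6],"yaw":0}]'
python3 -m inch '[{"hand":1,"slide":[0,0,0],"yaw":0},{"hand":1,"slide":[0,0,5],"yaw":0},{"hand":1,"slide":[0,0,10],"yaw":0},{"hand":1,"slide":[0,0,12],"yaw":0},{"hand":1,"slide":[0,0,12],"yaw":0}]'
```

```text
time_s: 15.98
tcp_pos: [0.6358, -0.0384, 0.0971]
ee_rot: [[0.093, -0.996, 0.003], [-0.996, -0.093, 0.0], [-0.0, -0.003, -1.0]]
wrist_force: [-2.1, 2.0, 6.3]
gripper_width: 0.705
time_s: 16.6
tcp_pos: [0.6353, -0.0387, 0.2166]
ee_rot: [[0.092, -0.996, 0.003], [-0.996, -0.092, 0.001], [-0.001, -0.003, -1.0]]
wrist_force: [-0.3, 0.1, -3.3]
gripper_width: 0.707
```

```bash
cat > topc.py <<'E'
import sys
from h import *
c=cam("top"); im=capture("top"); cv2.imwrite(f"pics/{sys.argv[1]}.png",im)
g=cv2.cvtColor(im[190:280,135:240],cv2.COLOR_BGR2GRAY); hs=cv2.cvtColor(im[190:280,135:240],cv2.COLOR_BGR2HSV)
m=((hs[...,1]<70)&(hs[...,2]>70)).astype(np.uint8)
n,_,st,ce=cv2.connectedComponentsWithStats(m)
for i in range(1,n):
    if st[i,4]>60: print(st[i],plane([ce[i]+[135,190]],.060,c))
E
python3 topc.py t2; python3 - <<'E'
import cv2
im=cv2.imread('pics/t2.png'); cv2.imwrite('pics/t2c.png',cv2.resize(im[170:290,130:390],None,fx=3,fy=3))
E
```

```text
[  71    0   34   90 1951] [[0.5266452  0.24366885]]
[ 10  33  23  22 392] [[0.5104211  0.44609695]]
[ 35  33  24  23 401] [[0.51066192 0.37206778]]
```

View pics/t2c.png

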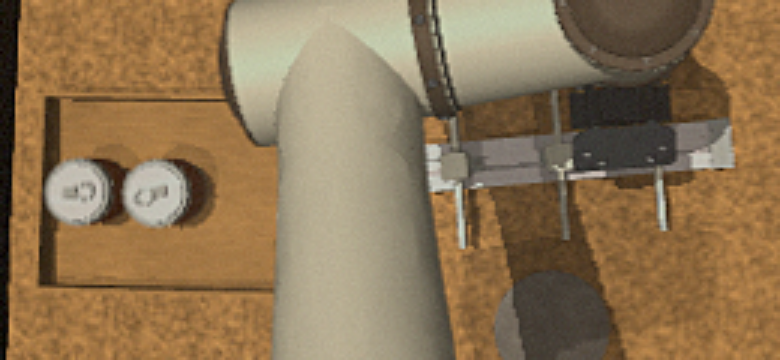

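Both cans stand in the carton at (80,190) and (163,190) in the crop, i.e. y = 0.446 and 0.372, x = 0.510. The third goes to (0.510,0.300).

```bash
python3 -m inch '[{"hand":1,"slide":[-12.5,33.8,0],"yaw":0},{"hand":1,"slide":[-12.5,33.8,0],"yaw":0},{"hand":1,"slide":[-12.5,33.8,0],"yaw":0},{"hand":1,"slide":[-12.5,33.8,0],"yaw":0},{"hand":1,"slide":[-12.5,33.8,0],"yaw":0},{"hand":1,"slide":[-12.5,33.8,0],"yaw":0},{"hand":1,"slide":[-12.5,33.8,0],"yaw":0},{"hand":1,"slide":[-12.5,33.8,0],"yaw":0},{"hand":1,"slide":[-12.5,33.8,0],"yaw":0},{"hand":1,"slide":[-12.5,33.8,0],"yaw":0}]'
python3 -m inch '[{"hand":1,"slide":[0,0,0],"yaw":0},{"hand":1,"slide":[0,0,-5],"yaw":0},{"hand":1,"slide":[0,0,-9],"yaw":0},{"hand":1,"slide":[0,0,-11],"yaw":0},{"hand":1,"slide":[0,0,-11.4],"yaw":0},{"hand":1,"slide":[0,0,-11.4],"yaw":0},{"hand":1,"slide":[0,0,-11.4],"yaw":0}]'
```

```text
time_s: 17.9
tcp_pos: [0.5104, 0.2981, 0.215]
ee_rot: [[0.091, -0.996, -0.0], [-0.996, -0.091, -0.0], [0.0, 0.001, -1.0]]
wrist_force: [0.2, 0.5, -3.2]
gripper_width: 0.706
time_s: 18.77
tcp_pos: [0.5107, 0.2998, 0.1023]
ee_rot: [[0.093, -0.996, 0.002], [-0.996, -0.093, 0.002], [-0.002, -0.002, -1.0]]
wrist_force: [0.2, 0.3, -2.8]
gripper_width: 0.705
```

```bash
python3 -m inch '[{"hand":0.15,"slide":[0,0,0],"yaw":0},{"hand":0.15,"slide":[0,0,0],"yaw":0},{"hand":0.15,"slide":[0,0,0],"yaw":0},{"hand":0.15,"slide":[0,0,2],"yaw":0},{"hand":0.15,"slide":[0,0,7],"yaw":0},{"hand":0.15,"slide":[0,0,13],"yaw":0},{"hand":0.15,"slide":[0,0,19],"yaw":0},{"hand":0.15,"slide":[0,0,19],"yaw":0}]'
python3 -m inch '[{"hand":0.1,"slide":[4.6,-38.7,0],"yaw":-1.571},{"hand":0.1,"slide":[4.6,-38.7,0],"yaw":-1.571},{"hand":0.1,"slide":[4.6,-38.7,0],"yaw":-1.571},{"hand":0.1,"slide":[4.6,-38.7,0],"yaw":-1.571},{"hand":0.1,"slide":[4.6,-38.7,0],"yaw":-1.571},{"hand":0.1,"slide":[4.6,-38.7,0],"yaw":-1.571},{"hand":0.1,"slide":[4.6,-38.7,0],"yaw":-1.571},{"hand":0.1,"slide":[4.6,-38.7,0],"yaw":-1.571},{"hand":0.1,"slide":[4.6,-38.7,0],"yaw":-1.571},{"hand":0.1,"slide":[4.6,-38.7,0],"yaw":-1.571}]'
python3 -m inch '[{"hand":0.3,"slide":[0,0,0],"yaw":0},{"hand":0.3,"slide":[0,0,0],"yaw":0},{"hand":0.3,"slide":[0,0,0],"yaw":0}]'
python3 topc.py t3; python3 see.py w4
```

```text
time_s: 19.77
tcp_pos: [0.5118, 0.3006, 0.2979]
ee_rot: [[0.094, -0.996, 0.01], [-0.996, -0.094, 0.008], [-0.007, -0.011, -1.0]]
wrist_force: [-0.1, -0.0, 0.2]
gripper_width: 0.851
time_s: 21.02
tcp_pos: [0.5557, -0.0878, 0.2905]
ee_rot: [[-0.996, -0.093, -0.001], [-0.093, 0.996, 0.0], [0.001, 0.0, -1.0]]
wrist_force: [-0.6, -0.9, -0.9]
gripper_width: 0.902
time_s: 21.4
tcp_pos: [0.556, -0.0876, 0.2912]
ee_rot: [[-0.996, -0.093, -0.0], [-0.093, 0.996, 0.0], [0.0, 0.0, -1.0]]
wrist_force: [-0.4, -1.0, 0.0]
gripper_width: 0.715
[ 86  16  19  58 943] [[0.51431204 0.23434192]]
[ 10  33  23  22 396] [[0.51052661 0.44614057]]
[ 35  33  24  23 401] [[0.51069588 0.3720758 ]]
[ 61  33  22  23 403] [[0.51173124 0.30030689]]
[ 0.55601507 -0.08760476  0.291235  ]
r 31.983234788916615
```

View pics/w4.png

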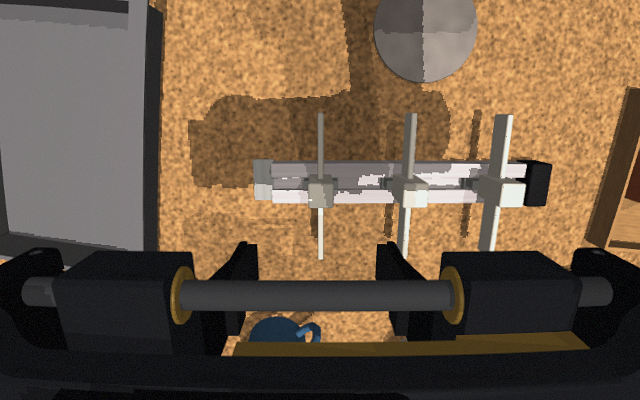

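All three cans are in the carton (y = 0.446, 0.372, 0.300). The wrist view shows the track level in the image, grips near (320,190), (409,190) and (500,190), and the open end at left, toward the tub. Checking the grip tops numerically.

```bash
python3 - <<'E'
from h import *
c=cam("wrist"); im=cv2.imread("pics/w4.png")
print(proj([(.5565,-.0875,.08),(.548,0,.08),(.539,.0936,.08),(.5565,-.0875,.03)],c))
hs=cv2.cvtColor(im,cv2.COLOR_BGR2HSV); print("rail lower/upper edge z=.024",plane([(300,161),(520,160),(300,204),(470,203)],.024,c))
cv2.imwrite("pics/w4c.png",cv2.resize(im[140:260,240:560],None,fx=2.5,fy=2.5,interpolation=cv2.INTER_CUBIC))
E
```

```text
[[317.5859591  196.28257805]
 [412.09074492 195.93542234]
 [509.69057724 195.81061063]
 [317.4720135  184.93605993]]
rail lower/upper edge z=.024 [[ 0.53354222 -0.10833442]
 [ 0.50898685  0.13038205]
 [ 0.58093199 -0.10457062]
 [ 0.56220253  0.08438258]]
```

View pics/w4c.png

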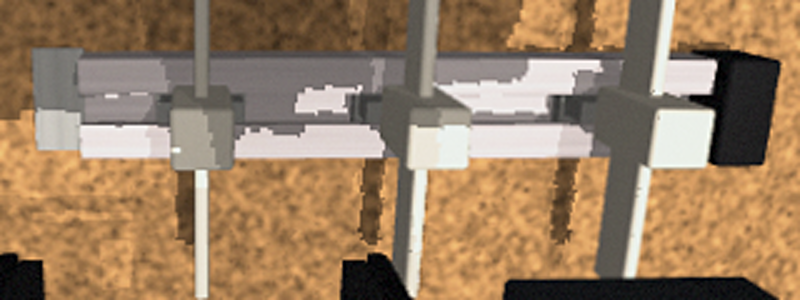

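Grip tops measured: (0.555,-0.084), (0.547,0.0025) and (0.538,0.096). Track yaw is about 5.4°, with the open end toward -y. Gripping the first divider.

```bash
python3 -m inch '[{"hand":0.3,"slide":[-0.1,0.3,-6],"yaw":0},{"hand":0.3,"slide":[-0.1,0.3,-12],"yaw":0},{"hand":0.3,"slide":[-0.1,0.3,-16],"yaw":0},{"hand":0.3,"slide":[-0.1,0.3,-17.3],"yaw":0},{"hand":0.3,"slide":[-0.1,0.3,-17.3],"yaw":0},{"hand":1,"slide":[-0.1,0.3,-17.3],"yaw":0},{"hand":1,"slide":[-0.1,0.3,-17.3],"yaw":0},{"hand":1,"slide":[-0.1,0.3,-17.3],"yaw":0},{"hand":1,"slide":[-0.1,0.3,-17.3],"yaw":0},{"hand":1,"slide":[-0.1,0.3,-17.3],"yaw":0}]'
python3 -m inch '[{"hand":1,"slide":[0,0,0],"yaw":0},{"hand":1,"slide":[0,0,0],"yaw":0},{"hand":1,"slide":[0,0,0],"yaw":0}]'
```

```text
time_s: 22.75
tcp_pos: [0.5551, -0.0847, 0.1185]
ee_rot: [[-0.996, -0.093, 0.0], [-0.093, 0.996, 0.0], [-0.0, 0.0, -1.0]]
wrist_force: [-0.1, 0.4, 1.0]
gripper_width: 0.27
time_s: 23.12
tcp_pos: [0.5551, -0.0846, 0.1185]
ee_rot: [[-0.996, -0.093, 0.0], [-0.093, 0.996, -0.0], [-0.0, -0.0, -1.0]]
wrist_force: [-0.7, 1.1, 2.8]
gripper_width: 0.27
```

Width 0.27 (23.5 mm) means it is gripped. Sliding it off.

```bash
python3 -m inch '[{"hand":1,"slide":[0.14,-1.5,0],"yaw":0},{"hand":1,"slide":[0.28,-3,0],"yaw":0},{"hand":1,"slide":[0.42,-4.5,0],"yaw":0},{"hand":1,"slide":[0.57,-6,0],"yaw":0},{"hand":1,"slide":[0.71,-7.5,0],"yaw":0},{"hand":1,"slide":[0.85,-9,0],"yaw":0},{"hand":1,"slide":[1.0,-10.5,0],"yaw":0},{"hand":1,"slide":[1.0,-10.8,0],"yaw":0},{"hand":1,"slide":[1.0,-10.8,0],"yaw":0}]'
```

```text
time_s: 24.25
tcp_pos: [0.5647, -0.193, 0.1179]
ee_rot: [[-0.996, -0.092, -0.001], [-0.092, 0.996, 0.0], [0.001, 0.0, -1.0]]
wrist_force: [0.7, 0.7, -2.2]
gripper_width: 0.277
```

```bash
python3 -m inch '[{"hand":1,"slide":[0,0,2],"yaw":0},{"hand":1,"slide":[0,0,5],"yaw":0},{"hand":1,"slide":[0,0,9],"yaw":0},{"hand":1,"slide":[0,0,12],"yaw":0},{"hand":1,"slide":[0,0,12],"yaw":0}]'
```

```text
time_s: 24.88
tcp_pos: [0.5662, -0.1923, 0.2411]
ee_rot: [[-0.996, -0.094, 0.006], [-0.094, 0.996, -0.001], [-0.006, -0.001, -1.0]]
wrist_force: [-0.5, 0.2, -2.6]
gripper_width: 0.276
```

```bash
python3 -m inch '[{"hand":1,"slide":[4.7,-17.7,0],"yaw":1.436},{"hand":1,"slide":[4.7,-17.7,0],"yaw":1.436},{"hand":1,"slide":[4.7,-17.7,0],"yaw":1.436},{"hand":1,"slide":[4.7,-17.7,0],"yaw":1.436},{"hand":1,"slide":[4.7,-17.7,0],"yaw":1.436},{"hand":1,"slide":[4.7,-17.7,0],"yaw":1.436},{"hand":1,"slide":[4.7,-17.7,0],"yaw":1.436},{"hand":1,"slide":[4.7,-17.7,0],"yaw":1.436},{"hand":1,"slide":[4.7,-17.7,0],"yaw":1.436},{"hand":1,"slide":[4.7,-17.7,0],"yaw":1.436}]'; python3 -c "
from h import *
cv2.imwrite('pics/t4.png',capture('top')); cv2.imwrite('pics/t4c.png',cv2.resize(cv2.imread('pics/t4.png')[150:310,250:510],None,fx=3,fy=3))"
```

```text
time_s: 26.12
tcp_pos: [0.6118, -0.3693, 0.237]
ee_rot: [[-0.044, -0.999, -0.002], [-0.999, 0.044, 0.001], [-0.001, 0.002, -1.0]]
wrist_force: [-0.3, -0.1, -0.7]
gripper_width: 0.271
```

View pics/t4c.png

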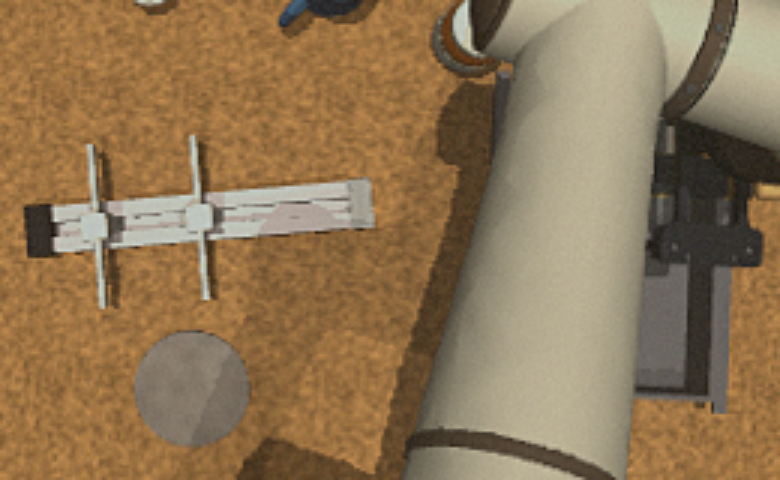

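Two dividers remain on the track, at (95,225) and (200,215) in the crop; the held one is over the far part of the tub. Lowering and releasing.

```bash
python3 -m inch '[{"hand":1,"slide":[0,0,-4],"yaw":0},{"hand":1,"slide":[0,0,-8],"yaw":0},{"hand":1,"slide":[0,0,-11],"yaw":0},{"hand":1,"slide":[0,0,-11.8],"yaw":0},{"hand":1,"slide":[0,0,-11.8],"yaw":0},{"hand":0.4,"slide":[0,0,-11.8],"yaw":0},{"hand":0.4,"slide":[0,0,-11.8],"yaw":0},{"hand":0.4,"slide":[0,0,-11.8],"yaw":0},{"hand":0.4,"slide":[0,0,-7],"yaw":0},{"hand":0.4,"slide":[0,0,0],"yaw":0}]'
python3 -m inch '[{"hand":0.3,"slide":[-6.5,37.2,3],"yaw":-1.436},{"hand":0.3,"slide":[-6.5,37.2,3],"yaw":-1.436},{"hand":0.3,"slide":[-6.5,37.2,3],"yaw":-1.436},{"hand":0.3,"slide":[-6.5,37.2,3],"yaw":-1.436},{"hand":0.3,"slide":[-6.5,37.2,3],"yaw":-1.436},{"hand":0.3,"slide":[-6.5,37.2,3],"yaw":-1.436},{"hand":0.3,"slide":[-6.5,37.2,3],"yaw":-1.436},{"hand":0.3,"slide":[-6.5,37.2,3],"yaw":-1.436},{"hand":0.3,"slide":[-6.5,37.2,3],"yaw":-1.436},{"hand":0.3,"slide":[-6.5,37.2,3],"yaw":-1.436}]'
python3 -c "
from h import *
im=capture('top'); cv2.imwrite('pics/t5.png',im); cv2.imwrite('pics/t5c.png',cv2.resize(im[160:300,130:510],None,fx=2,fy=2))"
```

```text
time_s: 27.42
tcp_pos: [0.6113, -0.3694, 0.2303]
ee_rot: [[-0.042, -0.999, -0.004], [-0.999, 0.042, 0.001], [-0.001, 0.004, -1.0]]
wrist_force: [1.0, 0.9, 0.8]
gripper_width: 0.595
time_s: 28.68
tcp_pos: [0.547, 0.002, 0.261]
ee_rot: [[-0.995, -0.095, 0.0], [-0.095, 0.995, 0.0], [-0.0, 0.0, -1.0]]
wrist_force: [1.0, -0.3, 0.4]
gripper_width: 0.696
```

View pics/t5c.png

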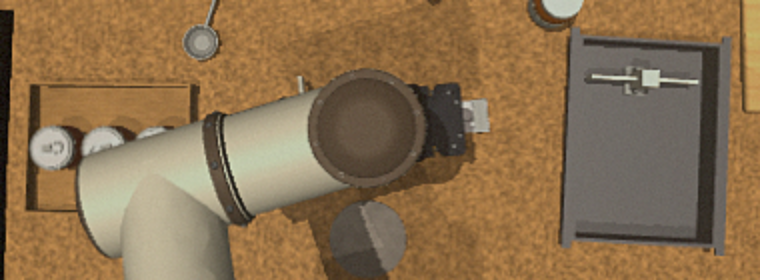

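The first divider stands in the tub at (645,80) in the crop, with plenty of room left. Second divider.

```bash
python3 -m inch '[{"hand":0.3,"slide":[0,0,-5],"yaw":0},{"hand":0.3,"slide":[0,0,-10],"yaw":0},{"hand":0.3,"slide":[0,0,-13],"yaw":0},{"hand":0.3,"slide":[0,0,-14.3],"yaw":0},{"hand":0.3,"slide":[0,0,-14.3],"yaw":0},{"hand":1,"slide":[0,0,-14.3],"yaw":0},{"hand":1,"slide":[0,0,-14.3],"yaw":0},{"hand":1,"slide":[0,0,-14.3],"yaw":0},{"hand":1,"slide":[0,0,-14.3],"yaw":0},{"hand":1,"slide":[0,0,-14.3],"yaw":0}]'
python3 -m inch '[{"hand":1,"slide":[0,0,0],"yaw":0},{"hand":1,"slide":[0,0,0],"yaw":0}]'
```

```text
time_s: 29.98
tcp_pos: [0.5471, 0.0024, 0.1179]
ee_rot: [[-0.996, -0.093, 0.0], [-0.093, 0.996, 0.0], [-0.0, 0.0, -1.0]]
wrist_force: [-0.2, 0.4, 0.9]
gripper_width: 0.273
time_s: 30.22
tcp_pos: [0.5471, 0.0024, 0.1179]
ee_rot: [[-0.996, -0.093, 0.0], [-0.093, 0.996, 0.0], [-0.0, 0.0, -1.0]]
wrist_force: [-0.8, 1.6, 2.3]
gripper_width: 0.271
```

```bash
python3 -m inch '[{"hand":1,"slide":[0.23,-2.5,0],"yaw":0},{"hand":1,"slide":[0.47,-5,0],"yaw":0},{"hand":1,"slide":[0.7,-7.5,0],"yaw":0},{"hand":1,"slide":[0.94,-10,0],"yaw":0},{"hand":1,"slide":[1.17,-12.5,0],"yaw":0},{"hand":1,"slide":[1.4,-15,0],"yaw":0},{"hand":1,"slide":[1.64,-17.5,0],"yaw":0},{"hand":1,"slide":[1.83,-19.5,0],"yaw":0},{"hand":1,"slide":[1.83,-19.5,0],"yaw":0},{"hand":1,"slide":[1.83,-19.5,0],"yaw":0}]'
```

```text
time_s: 31.48
tcp_pos: [0.565, -0.1925, 0.1174]
ee_rot: [[-0.996, -0.093, -0.001], [-0.093, 0.996, 0.0], [0.001, 0.0, -1.0]]
wrist_force: [0.9, 0.3, -1.2]
gripper_width: 0.273
```

Still held. Lift, then over the tub centre (0.529,-0.370).

```bash
python3 -m inch '[{"hand":1,"slide":[0,0,2],"yaw":0},{"hand":1,"slide":[0,0,5],"yaw":0},{"hand":1,"slide":[0,0,9],"yaw":0},{"hand":1,"slide":[0,0,12],"yaw":0},{"hand":1,"slide":[0,0,12],"yaw":0}]'
python3 -m inch '[{"hand":1,"slide":[-3.6,-17.7,0],"yaw":1.436},{"hand":1,"slide":[-3.6,-17.7,0],"yaw":1.436},{"hand":1,"slide":[-3.6,-17.7,0],"yaw":1.436},{"hand":1,"slide":[-3.6,-17.7,0],"yaw":1.436},{"hand":1,"slide":[-3.6,-17.7,0],"yaw":1.436},{"hand":1,"slide":[-3.6,-17.7,0],"yaw":1.436},{"hand":1,"slide":[-3.6,-17.7,0],"yaw":1.436},{"hand":1,"slide":[-3.6,-17.7,0],"yaw":1.436},{"hand":1,"slide":[-3.6,-17.7,0],"yaw":1.436},{"hand":1,"slide":[-3.6,-17.7,0],"yaw":1.436}]'
```

```text
time_s: 32.1
tcp_pos: [0.5665, -0.192, 0.2406]
ee_rot: [[-0.996, -0.094, 0.006], [-0.094, 0.996, -0.001], [-0.006, -0.001, -1.0]]
wrist_force: [0.3, 0.1, -1.9]
gripper_width: 0.275
time_s: 33.35
tcp_pos: [0.5291, -0.3692, 0.2367]
ee_rot: [[-0.044, -0.999, -0.002], [-0.999, 0.044, 0.001], [-0.001, 0.002, -1.0]]
wrist_force: [-0.3, -0.4, -1.3]
gripper_width: 0.271
```

```bash
python3 -m inch '[{"hand":1,"slide":[0,0,-4],"yaw":0},{"hand":1,"slide":[0,0,-8],"yaw":0},{"hand":1,"slide":[0,0,-11],"yaw":0},{"hand":1,"slide":[0,0,-11.8],"yaw":0},{"hand":1,"slide":[0,0,-11.8],"yaw":0},{"hand":0.4,"slide":[0,0,-11.8],"yaw":0},{"hand":0.4,"slide":[0,0,-11.8],"yaw":0},{"hand":0.4,"slide":[0,0,-11.8],"yaw":0},{"hand":0.4,"slide":[0,0,-7],"yaw":0},{"hand":0.4,"slide":[0,0,0],"yaw":0}]'
python3 -m inch '[{"hand":0.3,"slide":[0.9,46.6,5.5],"yaw":-1.436},{"hand":0.3,"slide":[0.9,46.6,5.5],"yaw":-1.436},{"hand":0.3,"slide":[0.9,46.6,5.5],"yaw":-1.436},{"hand":0.3,"slide":[0.9,46.6,5.5],"yaw":-1.436},{"hand":0.3,"slide":[0.9,46.6,5.5],"yaw":-1.436},{"hand":0.3,"slide":[0.9,46.6,5.5],"yaw":-1.436},{"hand":0.3,"slide":[0.9,46.6,5.5],"yaw":-1.436},{"hand":0.3,"slide":[0.9,46.6,5.5],"yaw":-1.436},{"hand":0.3,"slide":[0.9,46.6,5.5],"yaw":-1.436},{"hand":0.3,"slide":[0.9,46.6,5.5],"yaw":-1.436}]'
python3 see.py w6; python3 - <<'E'
from h import *
c=cam("wrist"); print(proj([(.538,.096,.08)],c))
im=capture('top'); a=cv2.resize(im[160:300,130:510],None,fx=2,fy=2)
w=cv2.imread('pics/w6.png')[100:300]; w=cv2.copyMakeBorder(w,0,0,0,a.shape[1]-640,cv2.BORDER_CONSTANT)
cv2.imwrite('pics/m6.png',np.vstack([a,w]))
E
```

```text
time_s: 34.6
tcp_pos: [0.5286, -0.3694, 0.2301]
ee_rot: [[-0.042, -0.999, -0.004], [-0.999, 0.042, 0.001], [-0.001, 0.004, -1.0]]
wrist_force: [1.7, 0.2, -0.2]
gripper_width: 0.591
time_s: 35.85
tcp_pos: [0.5382, 0.0972, 0.2857]
ee_rot: [[-0.995, -0.095, 0.001], [-0.095, 0.995, 0.0], [-0.001, 0.0, -1.0]]
wrist_force: [0.1, -0.6, -0.7]
gripper_width: 0.705
[0.53814671 0.09642491 0.28548329]
r 32.537704078383925
[523.       182.        30.478033] [[0.50919744 0.30039915]]
[584.       189.        30.902075] [[0.50948496 0.36873452]]
[[317.05702683 197.02532574]]
```

View pics/m6.png

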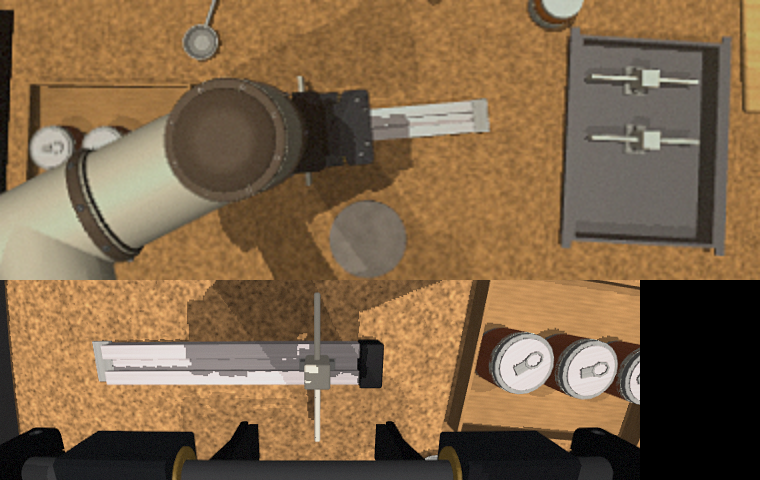

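Two dividers stand in the tub. The third grip is centred under the hand at (317,375) in the lower panel, against a predicted column of 317.

```bash
python3 -m inch '[{"hand":0.3,"slide":[0,-0.05,-6],"yaw":0},{"hand":0.3,"slide":[0,-0.05,-12],"yaw":0},{"hand":0.3,"slide":[0,-0.05,-15.5],"yaw":0},{"hand":0.3,"slide":[0,-0.05,-16.7],"yaw":0},{"hand":0.3,"slide":[0,-0.05,-16.7],"yaw":0},{"hand":1,"slide":[0,-0.05,-16.7],"yaw":0},{"hand":1,"slide":[0,-0.05,-16.7],"yaw":0},{"hand":1,"slide":[0,-0.05,-16.7],"yaw":0},{"hand":1,"slide":[0,-0.05,-16.7],"yaw":0},{"hand":1,"slide":[0,-0.05,-16.7],"yaw":0}]'
python3 -m inch '[{"hand":1,"slide":[0,0,0],"yaw":0},{"hand":1,"slide":[0.28,-3,0],"yaw":0},{"hand":1,"slide":[0.56,-6,0],"yaw":0},{"hand":1,"slide":[0.84,-9,0],"yaw":0},{"hand":1,"slide":[1.12,-12,0],"yaw":0},{"hand":1,"slide":[1.4,-15,0],"yaw":0},{"hand":1,"slide":[1.4,-15,0],"yaw":0}]'
```

```text
time_s: 37.2
tcp_pos: [0.5384, 0.096, 0.1184]
ee_rot: [[-0.996, -0.093, 0.0], [-0.093, 0.996, 0.0], [-0.001, 0.0, -1.0]]
wrist_force: [-0.2, 0.4, 1.1]
gripper_width: 0.271
time_s: 38.08
tcp_pos: [0.5525, -0.056, 0.1184]
ee_rot: [[-0.996, -0.09, 0.0], [-0.09, 0.996, -0.001], [-0.0, -0.001, -1.0]]
wrist_force: [0.8, -2.1, 2.3]
gripper_width: 0.27
```

Another 14 cm, then lift.

```bash
python3 -m inch '[{"hand":1,"slide":[0.28,-3,0],"yaw":0},{"hand":1,"slide":[0.56,-6,0],"yaw":0},{"hand":1,"slide":[0.84,-9,0],"yaw":0},{"hand":1,"slide":[1.12,-12,0],"yaw":0},{"hand":1,"slide":[1.3,-14,0],"yaw":0},{"hand":1,"slide":[1.3,-14,0],"yaw":0},{"hand":1,"slide":[1.3,-14,0],"yaw":0}]'
python3 -m inch '[{"hand":1,"slide":[0,0,2],"yaw":0},{"hand":1,"slide":[0,0,5],"yaw":0},{"hand":1,"slide":[0,0,9],"yaw":0},{"hand":1,"slide":[0,0,12],"yaw":0},{"hand":1,"slide":[0,0,12],"yaw":0}]'
```

```text
time_s: 38.95
tcp_pos: [0.565, -0.1936, 0.1179]
ee_rot: [[-0.996, -0.093, -0.001], [-0.093, 0.996, 0.0], [0.001, 0.0, -1.0]]
wrist_force: [-0.9, 0.9, -2.2]
gripper_width: 0.28
time_s: 39.58
tcp_pos: [0.5665, -0.1933, 0.241]
ee_rot: [[-0.996, -0.094, 0.006], [-0.094, 0.996, -0.001], [-0.006, -0.001, -1.0]]
wrist_force: [0.7, -0.3, -1.9]
gripper_width: 0.276
```

```bash
python3 -m inch '[{"hand":1,"slide":[-11.9,-17.6,0],"yaw":1.436},{"hand":1,"slide":[-11.9,-17.6,0],"yaw":1.436},{"hand":1,"slide":[-11.9,-17.6,0],"yaw":1.436},{"hand":1,"slide":[-11.9,-17.6,0],"yaw":1.436},{"hand":1,"slide":[-11.9,-17.6,0],"yaw":1.436},{"hand":1,"slide":[-11.9,-17.6,0],"yaw":1.436},{"hand":1,"slide":[-11.9,-17.6,0],"yaw":1.436},{"hand":1,"slide":[-11.9,-17.6,0],"yaw":1.436},{"hand":1,"slide":[-11.9,-17.6,0],"yaw":1.436},{"hand":1,"slide":[-11.9,-17.6,0],"yaw":1.436}]'
python3 -m inch '[{"hand":1,"slide":[0,0,-4],"yaw":0},{"hand":1,"slide":[0,0,-8],"yaw":0},{"hand":1,"slide":[0,0,-11],"yaw":0},{"hand":1,"slide":[0,0,-11.8],"yaw":0},{"hand":1,"slide":[0,0,-11.8],"yaw":0},{"hand":0.4,"slide":[0,0,-11.8],"yaw":0},{"hand":0.4,"slide":[0,0,-11.8],"yaw":0},{"hand":0.4,"slide":[0,0,-11.8],"yaw":0},{"hand":0.4,"slide":[0,0,-7],"yaw":0},{"hand":0.4,"slide":[0,0,0],"yaw":0}]'
python3 -m inch '[{"hand":0.4,"slide":[5,25,5],"yaw":0},{"hand":0.4,"slide":[5,25,5],"yaw":0},{"hand":0.4,"slide":[5,25,5],"yaw":0},{"hand":0.4,"slide":[5,25,5],"yaw":0},{"hand":0.4,"slide":[5,25,5],"yaw":0},{"hand":0.4,"slide":[5,25,5],"yaw":0},{"hand":0.4,"slide":[5,25,5],"yaw":0},{"hand":0.4,"slide":[5,25,5],"yaw":0}]'
python3 topc.py t7; python3 -c "
import cv2
im=cv2.imread('pics/t7.png'); cv2.imwrite('pics/t7c.png',cv2.resize(im[80:310,120:510],None,fx=2,fy=2))"
```

```text
time_s: 40.83
tcp_pos: [0.4461, -0.3696, 0.2373]
ee_rot: [[-0.044, -0.999, -0.002], [-0.999, 0.044, 0.001], [-0.001, 0.002, -1.0]]
wrist_force: [-0.3, 0.7, -1.7]
gripper_width: 0.271
time_s: 42.08
tcp_pos: [0.4456, -0.3698, 0.2309]
ee_rot: [[-0.042, -0.999, -0.003], [-0.999, 0.042, 0.002], [-0.001, 0.003, -1.0]]
wrist_force: [1.0, -0.4, 0.3]
gripper_width: 0.592
time_s: 43.08
tcp_pos: [0.4959, -0.1215, 0.2803]
ee_rot: [[-0.044, -0.999, -0.001], [-0.999, 0.044, -0.0], [0.0, 0.001, -1.0]]
wrist_force: [0.1, 0.4, 0.8]
gripper_width: 0.597
[ 15  25  44  31 790] [[0.52223241 0.40076187]]
[ 61  33  24  23 411] [[0.51176326 0.29952773]]
```

View pics/t7c.png

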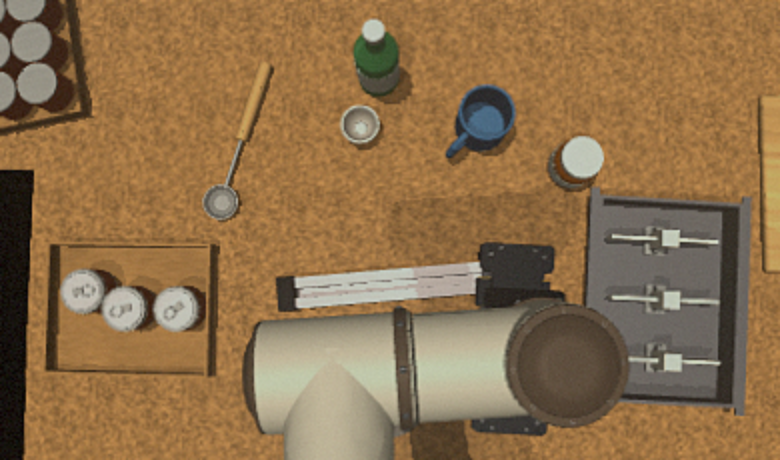

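One can was knocked aside inside the carton: it is now at (83,291), against the middle one at (126,309). All three dividers stand in the tub, and the other items haven't moved. Checking the knocked can against the limits.

```bash
python3 - <<'E'
from h import *
c=cam("top"); im=cv2.imread("pics/t7.png")
print("carton frame", plane([(161.5,225.5),(183,234.5),(208.5,234.5)],.060,c)-[.510,.372])
print("dist tops mm",)
print("grips rel tub",plane([(120+671/2,80+238/2),(120+672/2,80+300/2),(120+673/2,80+362/2)],.079,c)-[.529,-.370])
print(sense()["wrist_force"])
s=capture("scene"); cv2.imwrite("pics/s7.png",s); cv2.imwrite("pics/s7c.png",cv2.resize(s[220:350,400:560],None,fx=4,fy=4))
E
```

```text
carton frame [[ 0.02292202  0.05741609]
 [-0.00074289 -0.00415942]
 [ 0.00042081 -0.07534094]]
dist tops mm
grips rel tub [[ 0.08402052 -0.00040859]
 [ 0.00108885 -0.000806  ]
 [-0.08122501 -0.00161157]]
[-0.81970559 -0.39764045 -0.37800729]
```

View pics/s7c.png

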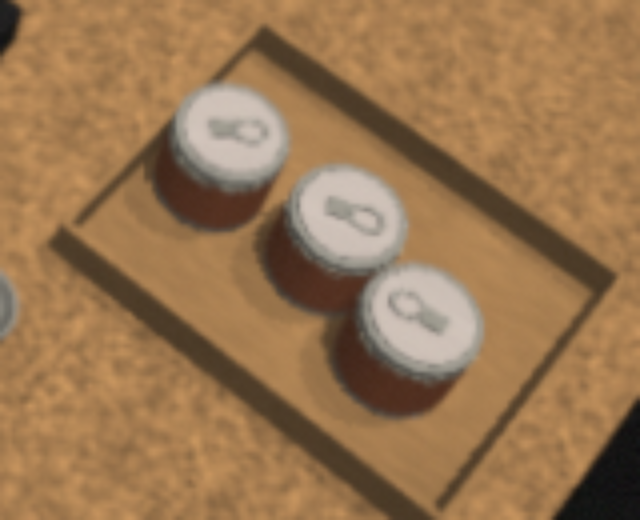

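All three cans stand upright, inside the limits, and the hand is clear of everything. Handing in.

```bash
python3 -c "
from station import *
print(finish_job())"
```

```text
the job is handed in; nothing more can be done
None
```

I cleared the station and handed the job in at about 43 s of robot time. The hand-in gives no verdict.

- **Cans:** All three cans at the station went into the carton while the dividers stayed on the track. In the last top and scene views all three stand upright, at (x, y) = (23, 57), (-1, -4) and (0, -75) mm from the carton's centre, inside the ±75 by ±100 mm limits.
- **Dividers:** I slid each one off the open end (toward -y) and set it upright in the tub. In the last view their grips are at about x = +84, +1 and -81 mm along the tub, and within 2 mm of its middle in y.
- **Other items:** The bowl, mug, jar and spoon look unmoved in the last top view; I judged this by eye and did not measure it.

**One disagreement:** the first can I placed had shifted about 3 cm by the last check, most likely the knock the task warned of. It is still upright and inside the limits, so I left it where it was. I saw no grip slackening and no dropped items.

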